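Set the transit lock of a thermobalance

TASK

The balance module is going to be moved to another bench, so set its transit lock: with the fingertips, push the upright lock pin along the long leg of the L-shaped slot to the corner, then sideways along the short leg until it is fully home at the end of that leg. Only push the pin, never pull it up out of the slot, and leave the jar, crucible, tweezers and bottle where they are.

Things in the scene. Friction and masses are not known exactly. Their poses are not given: they have to be found in the camera images.
- balance: Fixed blue-grey housing, 260 (x) by 300 (y) mm, deck 55 mm above the bench; origin on the bench under its centre. An aluminium plate 8 mm thick lies on the deck (top 63 mm above the bench). Its 15 mm wide L slot: long leg 70 mm along +x, then short leg 45 mm along +y. A black furnace stub, 50 mm high, stands at x 85, y 95 mm; nothing but the pin stands within 80 mm of the slot.
- slot_start (a point): Point on the slot's centre line, level with the plate's top (63 mm above the bench): the pin's axis is here when at the very start of the long leg, the free end of the L.
- slot_corner (a point): Point on the slot's centre lines, level with the plate's top: the pin's axis is here when it is in the corner of the L.
- slot_end (a point): Point on the slot's centre line, level with the plate's top: the pin's axis is here when it is fully home at the end of the short leg.
- pin_top (a point): Centre of the top of the lock pin: an upright plain brass post, 16 mm in diameter (18 in its lowest 3 mm), standing in the slot; top 42 mm above the plate (105 mm above the bench); its side can be pushed from 4 mm above the plate up. It stays upright, has 1.5 mm of play each way, moves at about 2 N and stays where it is left.
- along (a joint): How far the pin stands along the long leg, m: 0 at the start, 0.070 in the corner (0.0715 hard against the far wall). It must be within 1.5 mm of 0.070 to enter the short leg; pushed hard against the far wall of the long leg it is.
- across (a joint): How far the pin stands along the short leg, m: 0 anywhere in the long leg, 0.045 home at the end (0.0465 hard against the end wall).
- pin (a joint): How far the pin is pulled up, m: 0 when down. A spring holds it down with about 4 N; pulled up by more than 13 mm it would leave the slot, which is not allowed.
- jar: Bystander: small glass jar with a white cap, 34 mm across, 45 mm high, standing loose on the deck; origin at the centre of its underside.
- crucible: Bystander: small white ceramic crucible, 28 mm across, 22 mm high, standing loose on the deck; origin at the centre of its underside.
- tweezers: Bystander: brass tweezers, 120 mm long along their x, 6 mm high, lying on the bench to the left of the balance; origin at their middle, on the bench.
- bottle: Bystander: amber bottle, 56 mm across, 110 mm high, standing on the bench to the right of the balance; origin at the centre of its underside.

How it is judged (in metres and radians):
On the way, in this order (a step that is already met when the one before it is completed fails the run):
1. the pin has been pushed along the long leg into the corner (value of joint along above 0.067 m and value of joint across below 0.008 m), for 0.05 s.
2. the pin is at the end of the short leg (value of joint along above 0.067 m and value of joint across above 0.042 m), for 0.2 s.
At the end, for the whole second after the job is handed in: The pin stands still at the end of the short leg, within 3 mm of fully home (along above 0.067, across above 0.042), fully down (within 3 mm), and the four bystanders are within 15 mm of where they stood (all of step 2 and value of joint pin below 0.003 m and velocity of joint along between -0.005 and 0.005 m/s and velocity of joint across between -0.005 and 0.005 m/s and distance of each of jar, crucible, tweezers, bottle from where it was at the start of the episode below 0.015 m); the robot touches nothing.
It fails at once if the pin was pulled up by more than 6 mm (value of joint pin above 0.006 m).
It fails at once if the jar was moved by more than 15 mm (distance of jar from where it was at the start of the episode above 0.015 m).
It fails at once if the crucible was moved by more than 15 mm (distance of crucible from where it was at the start of the episode above 0.015 m).
It fails at once if the tweezers was moved by more than 15 mm (distance of tweezers from where it was at the start of the episode above 0.015 m).
It fails at once if the bottle was moved by more than 15 mm (distance of bottle from where it was at the start of the episode above 0.015 m).
It also fails if it takes over 40 s, if anything falls off the work surface, if the arm or the gripper's body presses on something with over 40 N, if the wrist force passes 120 N, or if a joint passes its speed limit or range.

ROBOT

A 6-joint arm with a two-finger parallel gripper is mounted at the origin on the work surface. World frame = base frame: x ahead of the robot, y to its left, z up, the work surface at z = 0. Lengths are in m, angles in degrees, forces in N, time in s.
With the tool pointing down it reaches from about 0.35 to 0.875 m from the base axis. Payload 4.2 kg.
Tool frame: the origin (TCP) lies on the front face of the gripper's body, between the roots of the fingers; the fingertips stand 73 mm ahead of it and the grasp point (between the pads) lies 54 mm ahead of it; y points along the fingers, x is the direction in which the jaws open and shut, and the axes are right-handed (so a half turn about y gives the same grasp; the last joint's range is limited). The gripper opens to 85 mm and grips with 20 to 120 N. Pads are 22 mm wide; open, the fingers measure 114 mm over their backs; the gripper's body (76 mm by 85 mm) begins 54 mm behind the grasp point. The pads swing forward as they close: fully open they stand 13 mm farther back than shut.
Start: joints at [90.504, 22.042, 0.453, 0, -68.411, -14.817], TCP at [0.154, 0.606, 0.304] pointing down, gripper open.
Joint ranges: [-179.83, 179.83], [-69.29, 118.12], [-61.27, 80.66], [-181.25, 117.63], [-171.15, -9.14], [-177.46, 177.46]. Speed limits (degrees/s): [159.86, 159.86, 180, 180, 180, 180].

INTERFACE

Orientations are given as [roll, pitch, yaw] about the fixed x, y, z axes, in that order (R = Rz(yaw) Ry(pitch) Rx(roll)).
In Python, from cell import status, imaging, ctrl, boxes_of, regions_of gives the robot as it stands.
- The arm moves only by the tool carry_out, never from a script. Its argument "increments" is a list of rows, each a list of 3 entries, a list of its own where there are three numbers: the shift along the world's x, y, z in mm, then the turn, a rotation vector about the world's x, y, z in rad, then the finger opening in mm, from 0 to 85.4. In form: [[[tx, ty, tz], [ax, ay, az], grip], ...]. A call has 1 to 12 rows; each row shifts and turns the pose as measured when the row begins; what a row does not reach is not made up. A row lasts 1/10 s, in which the tool goes at most 50 mm and 8.59 degrees, less where a joint would pass 70% of its speed; a pose out of reach is approached as far as the arm can. A call is refused whole if a number of a shift passes 50 or a number of a turn 0.15, either way. A call with a gripper value outside its range is refused whole. The fingers move at their own pace and stop on an object; "force" is the grip in N (left out, the last holds). Time passes only in rows, so rows that do not move let the fingers close. It gives the time, the measured TCP pose, the force and the opening at its end, in the units of the state.
- status.state(): the state, without advancing time (a new reading comes with each control period).
- imaging.camera(name): name is "scene" or "top" or "wrist"; returns the picture (480x640x3 uint8, red, green, blue); there is no depth.
- imaging.calibration(name): a dict with "vfov" (degrees; the focal length in pixels is half the picture's height over the tangent of half this angle, whatever the lens; pixels are square), "cx", "cy" (the principal point, pixels), "world_from_camera" (4x4, takes a point from camera to world coordinates). Camera axes: x right, y down, z forward; pixel columns grow to the right and rows downward; lengths in m; the calibration is good to about 2 mm. A picture is of the moment at which its call begins: read the wrist's pose just before it. calibration takes no time and is no camera call; for the wrist camera it gives the pose at the moment of the call.
- ctrl.close_job(): hands the job in, once; it reports no verdict.
Trained networks look in the newest picture that a camera, given by its name, has taken for a name from the list of things; names that differ only in an ending like _2 or _b are one class to them, and where a whole thing is asked for, a point or a joint stands for the part that bears it (a point fixed in the world has none). Each returns a list of dicts, best first, with "conf" (0 to 1); they miss things now and then, are a little off and sometimes report something else, mostly with a low value. They report only what shows in the picture. A call takes as long as a camera call.
- boxes_of(camera, label): "uv" ([column, row] in pixels, amid what is visible of it).
- regions_of(camera, label): "mask" (480x640 bool, what is visible of it) and "uv" ([column, row] in pixels, amid what is visible of it).
The state is a dict: "time_s": time; "joint_positions": joint angles; "joint_vel": joint speeds; "joint_torque": joint torques, N m; "tool_pos": TCP position; "tool_rot": TCP orientation; "contact_force": force on the tool from outside, world axes, zero at the start; "torque": the same for the moment, N m; "grip_width": opening from 0.0 (shut) to 1.0 (fully open).
Only numpy, scipy, OpenCV 4.12 (cv2) and the standard library are available. Lean on these libraries where they do the work, as an engineer would, in place of code of your own. Each camera call takes 0.05 s, during which the arm holds its last target. There are 200 camera calls.

## Working session

There is one attempt and no reset: what is moved stays moved. The work goes in short steps, Python scripts to look and compute and a tool call to move; the robot and the scene stay as the last step left them, time stands still between calls to the robot, and variables do not carry over. Pictures are saved under pics/ and viewed, about 8 in all and at most 12, crops included, and the job is handed in when it is done.

Besides the shell and the picture viewer there is one more tool, called as name(argument=value, ...) on one line, values as JSON. carry_out: Moves the arm, as the interface text tells. Its arguments: {"type":"object","properties":{"increments":{"type":"array","items":{"type":"array"}},"force":{"type":"number"}},"required":["increments"]}

```bash
mkdir -p pics; cat > h.py <<'E'
import numpy as np, cv2
from cell import status, imaging, ctrl, boxes_of, regions_of
def ray(c,uv):
    K=imaging.calibration(c);f=240/np.tan(np.radians(K["vfov"]/2));T=np.array(K["world_from_camera"])
    d=T[:3,:3]@np.array([(uv[0]-K["cx"])/f,(uv[1]-K["cy"])/f,1]);return T[:3,3],d
def atz(c,uv,z):
    o,d=ray(c,uv);return o+d*(z-o[2])/d[2]
def proj(c,p):
    K=imaging.calibration(c);f=240/np.tan(np.radians(K["vfov"]/2));T=np.array(K["world_from_camera"])
    q=T[:3,:3].T@(np.array(p)-T[:3,3]);return [q[0]/q[2]*f+K["cx"],q[1]/q[2]*f+K["cy"]]
def tri(a,b):
    A=[];B=[]
    for o,d in(a,b):
        d=d/np.linalg.norm(d);P=np.eye(3)-np.outer(d,d);A.append(P);B.append(P@o)
    return np.linalg.solve(sum(A),sum(B))
def save(c,n):
    im=imaging.camera(c);cv2.imwrite(f"pics/{n}.png",im[:,:,::-1]);return im
E
python3 - <<'E'
from h import *
np.set_printoptions(precision=4,suppress=True)
s=status.state();print(s["time_s"],s["tool_pos"],s["tool_rot"])
ims=[save(c,"a_"+c) for c in("scene","top")]
cv2.imwrite("pics/a_both.png",cv2.resize(np.hstack(ims)[:,:,::-1],(800,300)))
Z=dict(slot_start=.063,slot_corner=.063,slot_end=.063,pin_top=.105,jar=.1,crucible=.077,tweezers=.003,bottle=.11,balance=.055)
for n,z in Z.items():
    for c in("scene","top"):
        for b in boxes_of(c,n)[:2]: print(n,c,round(b["conf"],2),np.round(b["uv"],1),atz(c,b["uv"],z))
E
```

```text
0.0 [0.1544 0.6052 0.3028] [ -89.9938   -0.1294 -104.3264]
slot_start scene 0.91 [335.7 287.9] [0.6296 0.1068 0.063 ]
slot_start scene 0.2 [392.7 288.3] [0.5646 0.193  0.063 ]
slot_start top 0.63 [295.3 234.9] [0.5621 0.0635 0.063 ]
slot_corner scene 0.67 [336.8 285. ] [0.6213 0.1034 0.063 ]
slot_corner top 0.79 [294.3 234.5] [0.5629 0.0658 0.063 ]
slot_corner top 0.32 [163.9 232.5] [0.5624 0.3549 0.063 ]
slot_end scene 0.84 [336.9 284.6] [0.6202 0.1028 0.063 ]
slot_end top 0.76 [291.  231.7] [0.569  0.0732 0.063 ]
pin_top scene 0.43 [350.3 235.4] [0.5151 0.06   0.105 ]
pin_top scene 0.18 [335.7 287. ] [0.6696 0.1349 0.105 ]
jar scene 0.97 [392.5 286.8] [0.6027 0.2108 0.1   ]
jar top 0.65 [235.2 225.4] [0.5765 0.1905 0.1   ]
crucible scene 0.66 [336.9 287. ] [0.6401 0.1169 0.077 ]
crucible scene 0.47 [354.3 296.7] [0.6433 0.1578 0.077 ]
tweezers scene 0.91 [478.1 358.2] [0.5737 0.3747 0.003 ]
tweezers top 0.54 [161.9 236.1] [0.5598 0.3787 0.003 ]
bottle scene 0.89 [225.5 189.2] [ 0.5346 -0.296   0.11  ]
bottle scene 0.66 [348.8 233.5] [0.5176 0.0577 0.11  ]
bottle top 0.66 [499.5 288.7] [ 0.4527 -0.3648  0.11  ]
balance scene 0.83 [335.4 284.6] [0.6138 0.0948 0.055 ]
balance top 0.61 [291.8 233.5] [0.5659 0.0718 0.055 ]
```

View pics/a_top.png

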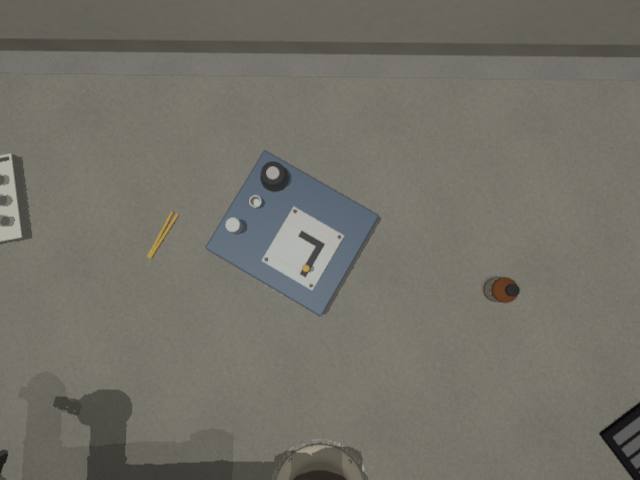

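View pics/a_scene.png

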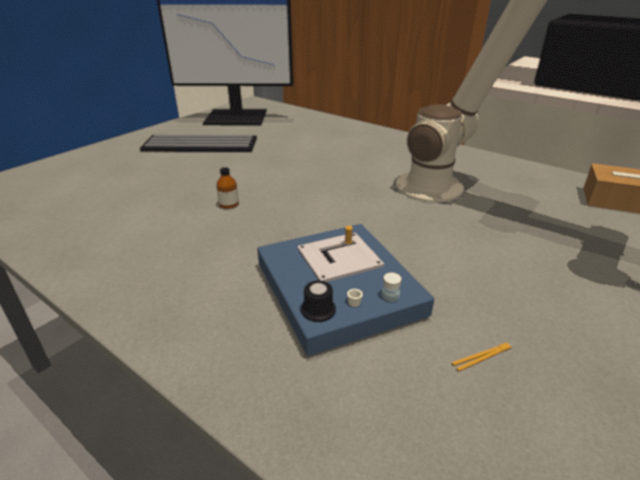

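The top view shows the slot clearly: the pin is at about (307,269), the corner near (321,244) and the end near (301,234). The housing corners are at about (265,151), (379,215), (322,315) and (206,247). The scene view agrees with this layout, with the pin at (350,235). The networks do poorly on the slot points, so I'll work those out from the housing and plate geometry, then refine with the wrist camera from above.

```bash
python3 - <<'E'
from h import *
np.set_printoptions(precision=4,suppress=True)
C=[atz("top",p,.055) for p in((265,151),(379,215),(322,315),(206,247))]
print(*C); print("edges",[np.linalg.norm(C[i]-C[(i+1)%4]) for i in range(4)],"centre",sum(C)/4)
for i,j in((2,1),(3,0)):
    d=C[j]-C[i];print("x ang",np.degrees(np.arctan2(d[1],d[0])))
for i,j in((1,0),(2,3)):
    d=C[j]-C[i];print("y ang-90",np.degrees(np.arctan2(d[1],d[0]))-90)
for n,p,z in(("start",(305,273),.063),("corner",(321,244),.063),("end",(301,234),.063),("pin",(307,268),.105)): print(n,atz("top",p,z))
print("pin tri",tri(ray("top",(307,268)),ray("scene",(349.5,228))))
im=cv2.imread("pics/a_top.png")[190:310,190:350];cv2.imwrite("pics/crop.png",cv2.resize(im,(800,600),interpolation=cv2.INTER_CUBIC))
K=imaging.calibration("wrist");T=np.array(K["world_from_camera"]);s=status.state()
from scipy.spatial.transform import Rotation as R
Rt=R.from_euler("xyz",s["tool_rot"],degrees=True).as_matrix();print("cam in tool",Rt.T@(T[:3,3]-s["tool_pos"]),"axis",Rt.T@T[:3,2],K["vfov"])
E
```

```text
[0.7523 0.1367 0.055 ] [ 0.6106 -0.1213  0.055 ] [0.388  0.0017 0.055 ] [0.5324 0.2619 0.055 ]
edges [np.float64(0.2943380046853648), np.float64(0.25431285146399646), np.float64(0.2976362731213655), np.float64(0.2530155716904247)] centre [0.5708 0.0697 0.055 ]
x ang -28.92078136834777
x ang -29.667814186846947
y ang-90 -28.77089311268299
y ang-90 -29.026423989274406
start [0.4787 0.0404 0.063 ]
corner [0.543  0.0065 0.063 ]
end [0.5643 0.051  0.063 ]
pin [0.4883 0.0352 0.105 ]
pin tri [0.4874 0.0369 0.1009]
cam in tool [ 0.0005 -0.0696  0.0725] axis [ 0.0011  0.9576 -0.2881] 64.95433342675413
```

View pics/crop.png

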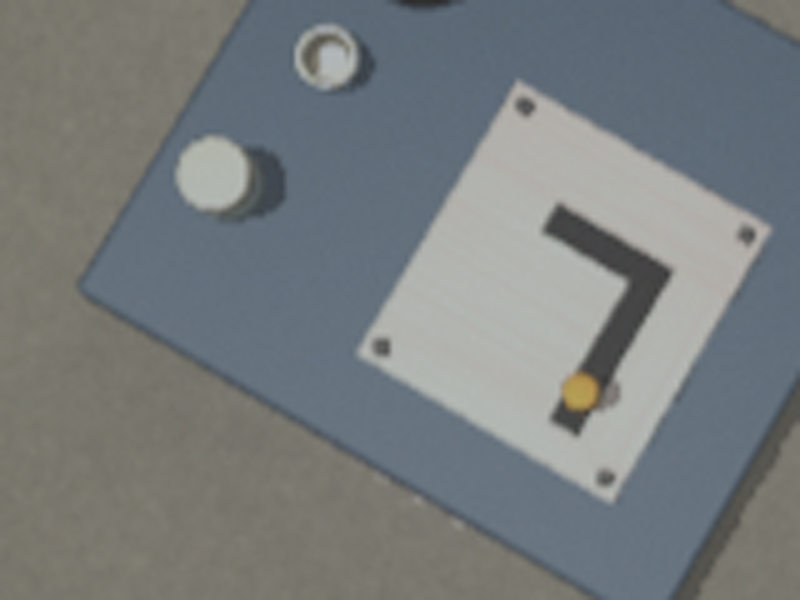

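The housing comes out at 294–298 × 253 mm (nominal 300 × 260), its x axis points at about −29.1°, and the pin is near (0.488, 0.036). In the crop, the pin stands a little way up the long leg. I'll move to a hover behind the pin with the fingers shut and squared to the slot.

carry_out(increments=[[[22,-44,-5],[0,0,-0.13],0],[[22,-44,-5],[0,0,-0.13],0],[[22,-44,-5],[0,0,0],0],[[22,-44,-5],[0,0,0],0],[[22,-44,-5],[0,0,0],0],[[22,-44,-5],[0,0,0],0],[[22,-44,-5],[0,0,0],0],[[22,-44,-5],[0,0,0],0],[[22,-44,-5],[0,0,0],0],[[22,-44,-5],[0,0,0],0],[[22,-44,-5],[0,0,0],0],[[22,-44,-5],[0,0,0],0]], force=60)

```text
time_s: 2.2
tool_pos: [0.4173, 0.0724, 0.2453]
tool_rot: [-89.8, 0.7, -119.0]
contact_force: [0.3, 1.1, -0.8]
grip_width: 0.001
```

```bash
python3 - <<'E'
from h import *
np.set_printoptions(precision=4,suppress=True)
s=status.state();print(s["tool_pos"],s["tool_rot"]);im=save("wrist","w1")
for n,z in(("pin_top",.105),("slot_start",.063),("slot_corner",.063),("slot_end",.063)):
    for b in boxes_of("wrist",n)[:2]: print(n,round(b["conf"],2),np.round(b["uv"],1),atz("wrist",b["uv"],z))
E
```

```text
[0.4173 0.0724 0.2453] [ -89.7882    0.7468 -119.0101]
pin_top 0.85 [324.1 114.2] [0.4865 0.0314 0.105 ]
slot_start 0.79 [232.1 109.1] [0.5189 0.0825 0.063 ]
slot_corner 0.69 [230.8 107.6] [0.5198 0.0847 0.063 ]
slot_end 0.85 [236.1 111.6] [0.516  0.0845 0.063 ]
```

View pics/w1.png

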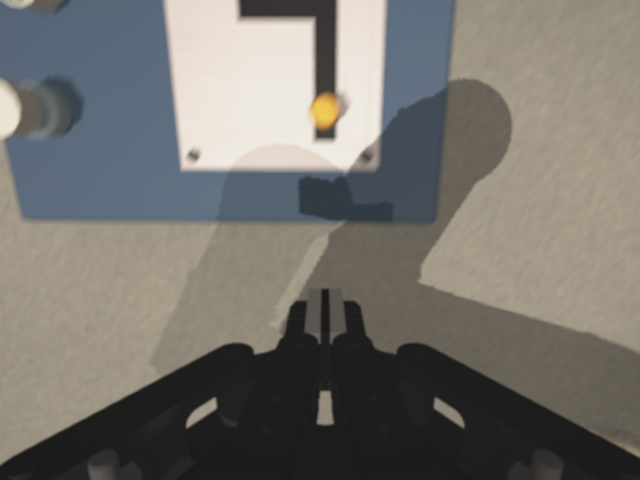

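The wrist view shows the pin's top at about (324,108). The slot's start edge is at (325,139), its left edge runs from (314,138) to (316,17), and the inner corner is at (316,17). The shut fingers line up with the slot.

```bash
python3 - <<'E'
from h import *
np.set_printoptions(precision=4,suppress=True)
P={k:atz("wrist",p,.063)[:2] for k,p in dict(s=(325,139),l0=(314.5,138),l1=(316.5,17),r0=(335.5,138),r1=(337,17),in_l=(240,17),pl=(182,171),pr=(380,170)).items()};print(P)
an=lambda a,b:np.degrees(np.arctan2(*(P[b]-P[a])[::-1]))
print(an("l0","l1"),an("r0","r1"),an("pl","pr")+90,an("in_l","l1")+90)
a=np.radians(-29.2);u=np.array([np.cos(a),np.sin(a)]);v=np.array([-u[1],u[0]])
ss=P["s"]+.0075*u; c=P["l1"]+.0075*(u-v)
pin=atz("wrist",(324,108),.105)[:2]
t=np.array(status.state()["tool_pos"][:2])
for n,p in(("start",ss),("corner",c),("corner2",ss+.07*u),("end",ss+.07*u+.045*v),("pin",pin),("tcp",t)): print(n,p,"rel start along/across",(p-ss)@u,(p-ss)@v)
print("u,v",u,v)
E
```

```text
{'s': array([0.4738, 0.0434]), 'l0': array([0.4777, 0.049 ]), 'l1': array([0.5374, 0.0137]), 'r0': array([0.4711, 0.0372]), 'r1': array([0.5315, 0.0031]), 'in_l': array([0.5597, 0.0534]), 'pl': array([0.5021, 0.1364]), 'pr': array([0.4389, 0.0213])}
-30.5744246964482 -29.4197028262003 -28.79490965120695 -29.295333727089584
start [0.4804 0.0398] rel start along/across 0.0 0.0
corner [0.5403 0.0035] rel start along/across 0.06999522524538519 -0.0023837635585415014
corner2 [0.5415 0.0056] rel start along/across 0.07000000000000003 1.684732628605533e-17
end [0.5634 0.0449] rel start along/across 0.06999999999999999 0.04499999999999999
pin [0.4888 0.0352] rel start along/across 0.00956825008883699 0.00012399771663410122
tcp [0.4168 0.074 ] rel start along/across -0.0722114275554697 -0.0010895360946756537
u,v [ 0.8729 -0.4879] [0.4879 0.8729]
```

carry_out(increments=[[[28,-15,-30],[0,0,0],0],[[0,0,-30],[0,0,0],0],[[0,0,-20],[0,0,0],0],[[0,0,-15],[0,0,0],0],[[0,0,0],[0,0,0],0]])

```text
time_s: 2.95
tool_pos: [0.4461, 0.0678, 0.1504]
tool_rot: [-89.5, 1.2, -118.1]
contact_force: [0.2, -0.1, 0.5]
grip_width: 0.004
```

carry_out(increments=[[[-4,-7,-4],[-0.014,0.018,-0.019],0],[[0,0,0],[0,0,0],0],[[13,-7,0],[0,0,0],0],[[9,-5,0],[0,0,0],0],[[0,0,0],[0,0,0],0]])

```text
time_s: 3.45
tool_pos: [0.4669, 0.0517, 0.1499]
tool_rot: [-89.7, 0.2, -118.8]
contact_force: [-0.3, -0.4, 0.2]
grip_width: 0.001
```

carry_out(increments=[[[2,-8,-3],[0,0,0],0],[[10,-6,-1],[0,0,0],0],[[10,-6,0],[0,0,0],0],[[10,-6,0],[0,0,0],0],[[0,0,0],[0,0,0],0]])

```text
time_s: 3.95
tool_pos: [0.5019, 0.0229, 0.146]
tool_rot: [-89.7, 0.3, -118.9]
contact_force: [-0.0, 0.1, -0.0]
grip_width: 0.0
```

```bash
python3 - <<'E'
from h import *
s=status.state();print(s["tool_pos"],s["contact_force"]);im=save("wrist","w2")
E
```

```text
[0.50189419 0.02286072 0.1459825 ] [-0.00773393  0.05596813 -0.03731602]
```

View pics/w2.png

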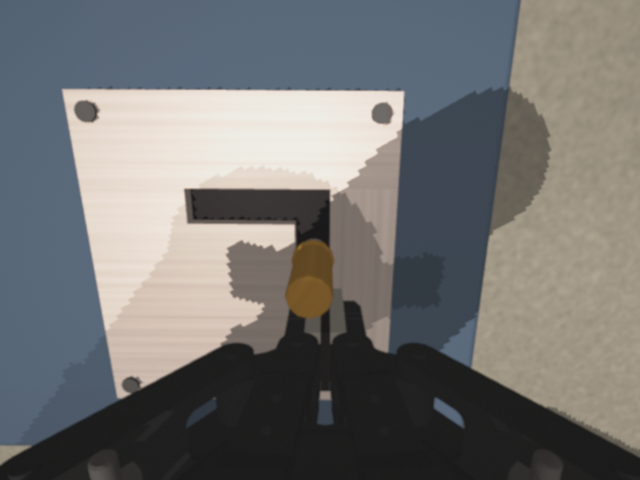

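The pin is just ahead of the fingertips at (311,255) and is being pushed along the long leg. The corner is at (313,205). I'll continue to the far wall.

carry_out(increments=[[[10,-2,0],[0,0,0],0],[[8,-4,0],[0,0,0],0],[[6,-4,0],[0,0,0],0],[[5,-3,0],[0,0,0],0]])

```text
time_s: 4.4
tool_pos: [0.5265, 0.0092, 0.1451]
tool_rot: [-90.5, -0.2, -118.9]
contact_force: [-22.5, 14.3, 21.1]
grip_width: 0.002
```

The reaction is about 27 N along −u and the fingers stopped where the far wall should be, so the pin is in the corner. Next I'll back off, go round to the −y side and check.

carry_out(increments=[[[-6,3,0],[0,0,0],0],[[-12,7,1],[0,0,0],0],[[-11,-19,0],[0,0,0],0],[[-11,-19,0],[0,0,0],0],[[0,0,0],[0,0,0],0]])

```text
time_s: 4.9
tool_pos: [0.4856, -0.0195, 0.1467]
tool_rot: [-90.4, -0.1, -118.8]
contact_force: [-0.5, -0.8, -0.1]
grip_width: 0.002
```

```bash
python3 - <<'E'
from h import *
im=save("wrist","w3")
for b in boxes_of("wrist","pin_top")[:2]: print(round(b["conf"],2),b["uv"],atz("wrist",b["uv"],.105))
E
```

```text
0.71 [184.6, 232.4] [ 0.54360602 -0.0010352   0.105     ]
```

View pics/w3.png

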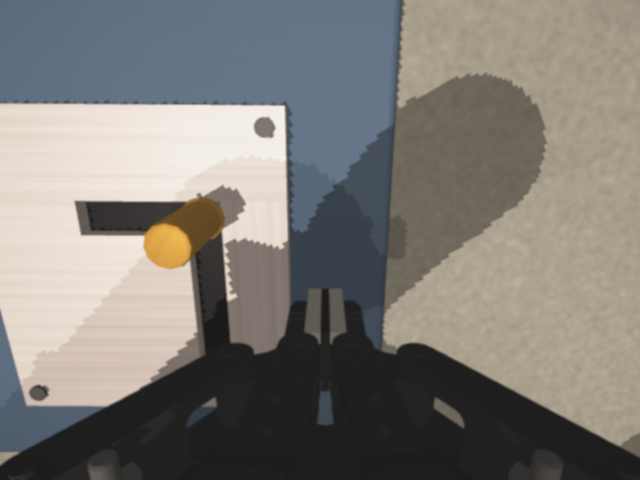

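carry_out(increments=[[[11,-6,0],[0,0,0],0],[[11,-6,0],[0,0,0],0],[[11,-7,0],[0,0,0],0],[[0,0,0],[0,0,0],0]])

```text
time_s: 5.4
tool_pos: [0.5262, -0.0379, 0.1477]
tool_rot: [-90.1, 0.1, -118.6]
contact_force: [-0.4, 0.0, -0.0]
grip_width: 0.003
```

The pin is in the corner, with its base at about (207,215) and its top at (168,246). Next I'll push along +y (balance), a few steps first and then a check.

carry_out(increments=[[[-5,3,-1],[0,0,-0.01],0],[[5,9,0],[0,0,0],0],[[5,9,0],[0,0,0],0],[[5,8,0],[0,0,0],0]])

```text
time_s: 5.8
tool_pos: [0.5359, -0.0076, 0.1458]
tool_rot: [-90.2, -0.0, -119.3]
contact_force: [-1.7, -2.1, 0.4]
grip_width: 0.001
```

carry_out(increments=[[[5,8,0],[0,0,0],0],[[5,8,0],[0,0,0],0],[[4,7,0],[0,0,0],0],[[3,6,0],[0,0,0],0]])

```text
time_s: 6.2
tool_pos: [0.5538, 0.0248, 0.1457]
tool_rot: [-90.3, -0.2, -119.2]
contact_force: [0.1, -2.5, -1.0]
grip_width: -0.002
```

carry_out(increments=[[[2,4,0],[0,0,0],0],[[2,4,0],[0,0,0],0]])

```text
time_s: 6.4
tool_pos: [0.5563, 0.0321, 0.145]
tool_rot: [-90.5, -0.5, -119.2]
contact_force: [-5.7, -12.6, 4.1]
grip_width: -0.003
```

carry_out(increments=[[[3,5,0],[0,0,0],0],[[3,5,0],[0,0,0],0]])

```text
time_s: 6.6
tool_pos: [0.5563, 0.0349, 0.1448]
tool_rot: [-91.1, -1.8, -119.2]
contact_force: [-3.3, -21.2, 7.1]
grip_width: 0.0
```

The force has risen to 22 N with almost no further motion, so the pin is on the end wall. I'll back straight off, clear the pin and look.

carry_out(increments=[[[-2,-4,0],[0,0,0],0],[[-5,-9,0],[0,0,0],0],[[-10,-18,0],[0,0,0],0],[[-5,-9,10],[0,0,0],0],[[0,0,20],[0,0,0],0],[[0,0,0],[0,0,0],0]])

```text
time_s: 7.2
tool_pos: [0.5322, -0.0096, 0.177]
tool_rot: [-91.1, -1.8, -119.3]
contact_force: [0.5, -0.5, 0.2]
grip_width: 0.001
```

```bash
python3 - <<'E'
from h import *
s=status.state();print(s["time_s"],s["tool_pos"],s["contact_force"]);im=save("wrist","w4");t=save("top","t4")
for c in("wrist","top"):
  for b in boxes_of(c,"pin_top")[:1]: print(c,round(b["conf"],2),b["uv"],atz(c,b["uv"],.105))
print("expect home px",proj("wrist",(.5634,.0449,.105)),proj("wrist",(.5634,.0449,.063)))
a=cv2.imread("pics/a_top.png")[140:320,140:530];b=t[:,:,::-1][140:320,140:530]
cv2.imwrite("pics/f4.png",cv2.resize(np.vstack([a,b]),(650,600)))
E
```

```text
7.2 [ 0.532177   -0.00958854  0.17695303] [ 0.50804946 -0.45557994  0.23397402]
wrist 0.93 [175.2, 293.9] [0.56442163 0.03565553 0.105     ]
expect home px [np.float64(157.22703979311873), np.float64(306.7438011058604)] [np.float64(189.34800889485683), np.float64(266.4720940304549)]
```

View pics/w4.png

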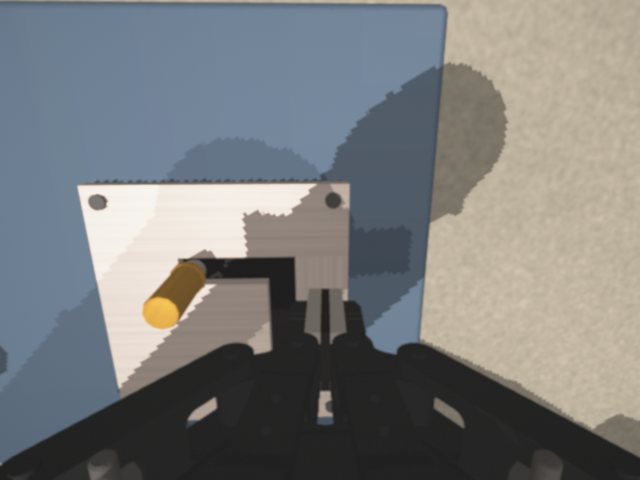

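View pics/f4.png

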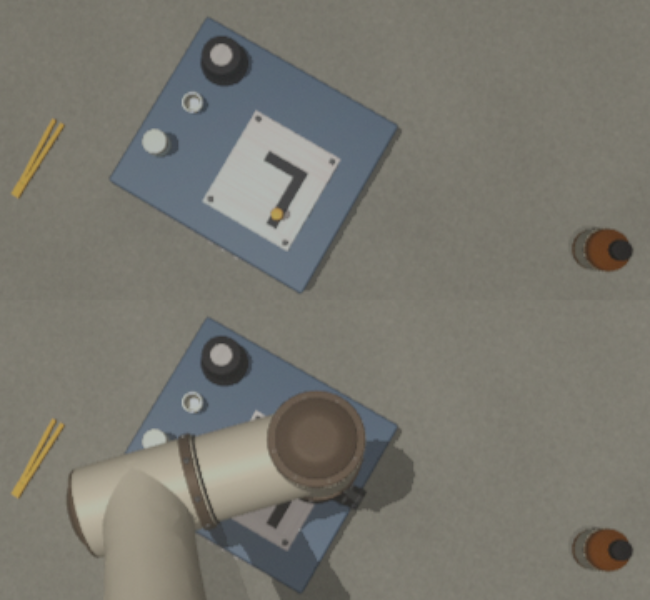

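The pin's top is at (162,311), against (157,307) predicted for home, and its base is at the left end of the short leg. The bystanders in the top view are unchanged. I'll retreat a bit and take a closer look before handing in.

carry_out(increments=[[[-12,0,40],[0,0,0],0],[[-12,10,40],[0,0,0],0],[[-20,20,10],[0,0,0],0],[[-25,15,0],[0,0,0],0],[[0,0,0],[0,0,0],0]])

```text
time_s: 7.9
tool_pos: [0.4586, 0.0371, 0.2618]
tool_rot: [-91.8, -2.4, -119.4]
contact_force: [-0.3, -0.2, 0.6]
grip_width: 0.0
```

```bash
python3 - <<'E'
from h import *
s=status.state();print(s["time_s"],s["tool_pos"],s["contact_force"]);im=save("wrist","w5")
for b in boxes_of("wrist","pin_top")[:1]: print(round(b["conf"],2),b["uv"],atz("wrist",b["uv"],.105))
p=proj("wrist",(.5634,.0449,.063));q=proj("wrist",(.5634,.0449,.105));print(p,q)
x,y=int(np.clip(q[0],80,560)),int(np.clip(q[1],60,420));print(x,y)
cv2.imwrite("pics/f5.png",cv2.resize(im[y-60:y+60,x-80:x+80,::-1],(800,600),interpolation=cv2.INTER_CUBIC))
E
```

```text
7.9 [0.45864498 0.03714243 0.26176043] [-0.26537477 -0.24142786  0.57028132]
0.76 [209.8, 96.3] [0.56072482 0.04430784 0.105     ]
[np.float64(222.4784501052733), np.float64(95.62310601380736)] [np.float64(206.06031132445713), np.float64(92.31850653271857)]
206 92
```

View pics/f5.png

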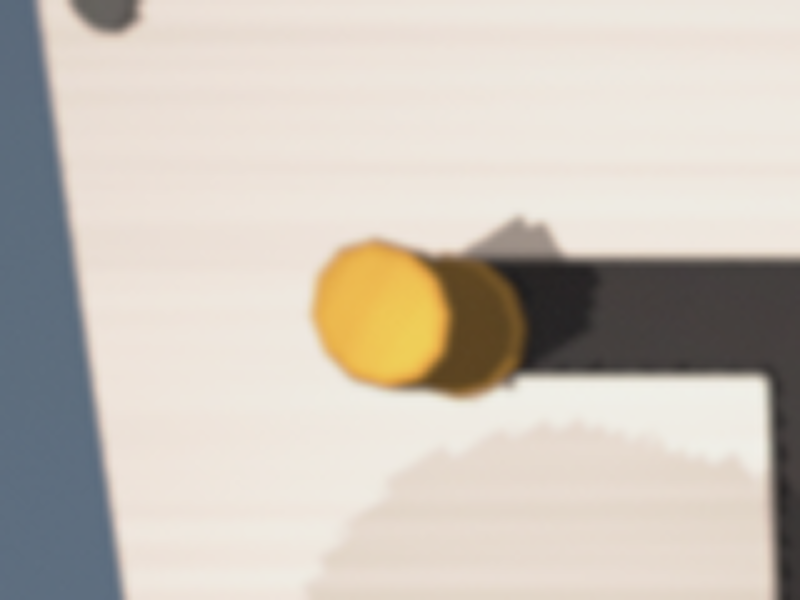

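In the close view the pin's top centre is at about (202,95) in the full picture. That is at or slightly past the predicted home pixel (206,92) in the +y direction, and no slot shows beyond the pin. Measured from the slot's inner corner, the pin is about 48 mm across, or about 46.5 within error. The robot is clear of everything, so I'm handing in.

```bash
python3 -c "
from h import *
print(ctrl.close_job(), status.state()['time_s'])"
```

```text
the job is handed in; nothing more can be done
the job is handed in; nothing more can be done
```

The transit lock is set, as far as my checks show, and the job is handed in; no verdict was reported.

- **What I did:** With the fingers shut and squared to the slot, I pushed the pin along the long leg until it stopped at the far wall (about 27 N). I then went round to its −y side and pushed it along the short leg until it stopped (about 22 N). Finally I backed straight off and lifted clear, at about 8 s of the 40 s allowed.
- **Pin position:** The last wrist pictures show the pin upright at the closed end of the short leg with no slot visible beyond it. It measures about 46–48 mm across, against 45 mm for home and 46.5 mm at the wall.
- **Bystanders:** The tweezers, bottle and crucible look unchanged in the top view. The arm partly covered the jar, but the part that shows has not moved. I compared these by eye and did not measure them again.
- **Robot:** It was clear of everything, with the force reading near zero.

**Checks that disagreed:**
- The network's pin-top reading after the first back-off was about 9 mm short of home. Its later reading and the picture agreed with home within about 3 mm.
- The networks did not find the slot points properly, so I took those from the image edges.
- At the end wall the fingers stopped 6–9 mm farther on than I expected, so my figure for finger thickness was probably too large.
- The push into the corner also showed about 21 N upward on the tool, which means the fingers were pressing the pin down, not lifting it.

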